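# Seat the keyed leg hub on a swivel stool's post

## Robot

A 6-joint arm with a two-finger parallel gripper is mounted at the origin on the work surface. World frame = base frame: x ahead of the robot, y to its left, z up, the work surface at z = 0. Lengths are in m, angles in rad, forces in N, time in s.
With the tool pointing down it reaches from about 0.375 to 0.975 m from the base axis. Payload 3.8 kg.
Tool frame: the origin (TCP) lies between the finger pads; the fingertips stand 19 mm ahead of it and the grasp point (between the pads) is the TCP (arm.nose_length is the distance from the TCP to the fingertips, in m); z points along the fingers, y is the line along which they close (so a half turn about z gives the same grasp; the last joint's range is limited). The gripper opens to 85 mm and grips with 20 to 120 N. Pads are 22 mm wide; open, the fingers measure 114 mm over their backs; the gripper's body (76 mm by 85 mm) begins 54 mm behind the grasp point. The pads swing forward as they close: fully open they stand 13 mm farther back than shut.
Start: joints at [1.283, 0.264, 1.604, -0, 1.274, -0.037], TCP at [0.168, 0.654, 0.25] pointing down, gripper open.
Joint ranges: [-2.63, 2.63], [-0.94, 2.18], [0.31, 2.57], [-1.31, 4.45], [0, 2.66], [-2.55, 2.55]. Speed limits (rad/s): [2.57, 2.57, 3.14, 3.14, 3.14, 3.14].

## Interface

Orientations are given as a unit quaternion [w, x, y, z].
In Python, from plant import arm, snapshot, ticket, outline_of gives the robot as it stands.
- The arm moves only by the tool drive_tool, never from a script. Its argument "targets" is a list of rows, each an object with "fingers": the opening in per cent of the stroke, from 0 (shut) to 100 (fully open); "offset": the shift along the world's x, y, z in mm, a list of three; "rot": the turn, a rotation vector about the world's x, y, z in degrees, a list of three. A call has exactly 5 rows; each row shifts and turns the commanded pose from where the row before left it; what a row does not reach is not made up. A row lasts 1/12 s, in which the tool goes at most 41.7 mm and 7.16 degrees, less where a joint would pass 70% of its speed; a pose out of reach is approached as far as the arm can. A call with a gripper value outside its range is refused whole. The fingers move at their own pace and stop on an object; "newtons" is the grip in N (left out, the last holds). Time passes only in rows, so rows that do not move let the fingers close, or fill a call up. It gives the time, the measured TCP pose, the force, the opening and the grip force at its end, in the units of the state.
- arm.read_state(): the state, without advancing time (a new reading comes with each control period).
- snapshot(name): name is "side" or "top" or "wrist"; returns a dict with "pixels" (420x560x3 uint8, red, green, blue), "range_z" (420x560 float32, m along the optical axis (not along the pixel's ray), 0 where there is no reading), "fx", "fy", "cx", "cy" (pixels), "k1" (the pictures are not rectified: a ray, as slopes to the right and down, at radius r is drawn at 1 + k1 r^2 times it, then the intrinsics apply), "R" (3x3) and "t" (3): a world point X has camera coordinates R X + t. Camera axes: x right, y down, z forward; pixel columns grow to the right and rows downward; lengths in m; the calibration is good to about 2 mm. A picture is of the moment at which its call begins.
- ticket.sign_off(): hands the job in; it is judged then, once.
Trained networks look in a picture, given as the dict that the camera call returned (one of the last four; its "shot" number tells which), for a name from the list of things; names that differ only in an ending like _2 or _b are one class to them, and where a whole thing is asked for, a point or a joint stands for the part that bears it (a point fixed in the world has none). Each returns a list of dicts, best first, with "p" (0 to 1); they miss things now and then, are a little off and sometimes report something else, mostly with a low value. They report only what shows in the picture. A call takes as long as a camera call.
- outline_of(picture, label): "mask" (420x560 bool, what is visible of it) and "rect" ([left, top, right, bottom] in pixels, round what is visible of it).
The state is a dict: "time": time; "joint_pos": joint angles; "joint_vel": joint speeds; "joint_torque": joint torques, N m; "ee_pos": TCP position; "tcp_rot": TCP orientation; "force": force on the tool from outside, world axes, zero at the start; "moment": the same for the moment, N m; "gripper_width": finger opening in m; "gripper_force": force on a finger pad.
Only numpy, scipy, OpenCV 4.12 (cv2) and the standard library are available. Lean on these libraries where they do the work, as an engineer would, in place of code of your own. Each camera call takes 0.05 s, during which the arm holds its last target. There are 200 camera calls.

## Task

The stool seat lies upside down: slip the grey three-arm leg hub over the keyed post in the middle of it, turn it under a light push until the brass key in its bore drops into the keyway, and get it fully home, flush on the flange. Keep hold of it and lower it gently all the way, neither forcing it nor letting it fall; then let go and leave everything else lying where it is.

Things in the scene. Friction and masses are not known exactly. Their poses are not given: they have to be found in the camera images.
- hub: grey three-arm leg hub, 0.3 to 0.55 kg, flat on the table. Origin on the bore axis in its flat underside, z up (same way up when fitted). Arms 24 mm wide, 12 mm thick (thin rib to 20 mm) run out along 0, 120 and 240 degrees from its x axis to leg sockets, up to 37 mm tall, 64 to 102 mm from the axis. The arm with the yellow dot is +x. The plain bore, 32.4 mm across, goes right through
- hub_grip (a point): on the hub's axis, 35 mm above its underside, in the middle of where to grip: an upright hexagon boss, 44 mm across flats, 46 mm tall. Its flats face 30, 90, 150, 210, 270 and 330 degrees from the hub's x axis: grip across flats along the hub's y axis, or 60 degrees either side of it. Axes as the hub's
- hub_key (a point): inner bottom edge of the brass key in the hub's bore, 14 mm above the underside, 9.8 mm from the axis along the hub's +x. The key is 7.5 mm wide, sticks 6.4 mm into the bore and reaches from 14 to 36 mm above the underside: the hub goes 14 mm over the post before the key lands on the post's end. Axes as the hub's
- seat: round wooden stool seat, upside down, fixed on the table, 320 mm across, 28 mm thick. Origin under its centre, on the post axis; z up; x along the pencil line on the wood. In its middle a dark steel flange, 92 mm across, 6 mm above the wood, carries a bright aluminium post. More than about 60 N between the hub and the seat, flange or post (pressing, knocking or dropping it) bruises the key
- post_top (a point): on the post axis in its end face, 45 mm above the flange; axes as the seat's. The post is 30 mm thick, its last 2.5 mm 27 mm; a 12 mm stud stands 14 mm higher. One keyway (9.5 mm wide, 7 mm deep, dark floor) runs its whole length, open at the end. The post turns very stiffly (over 3 N m); its angle is not measured: the keyway faces within 0.8 rad either side of the seat's x axis
- flange_face (a point): on the post axis in the flange's upper face, 34 mm above the seat's origin; the hub's origin lies here when home; axes as the seat's. Until the key is in the keyway the hub stops 31 mm above home; once in (about 0.08 rad of play either way) it slides down freely
- locknut: loose hexagon lock nut with a blue ring, 22 mm across flats, 14 mm tall, for later; origin under its centre; leave it alone
- bolt: loose steel bolt lying on the table, 57 mm long, 13 mm head; origin under it, near its middle; leave it alone
- dowel: loose wooden dowel lying on the table, 40 mm long, 10 mm thick; origin under its middle; leave it alone
- small_screwdriver: small screwdriver, amber handle, 150 mm long, lying on the seat near its rim, 120 mm from the post axis; origin under its middle; leave it alone
- big_screwdriver: screwdriver, green handle, 230 mm long, lying on the table; origin under its middle; leave it alone
- leg_a: wooden stool leg lying on the table, 325 x 26 x 26 mm; origin under its middle; leave it alone
- leg_b: second wooden stool leg, the same as leg_a; leave it alone
- glue_bottle: white glue bottle with a red cap, 52 mm wide, 140 mm tall; origin under its centre; leave it alone

How it is judged:
On the way, in this order (a step that is already met when the one before it is completed fails the run):
1. the hub is threaded over the tip of the post, more than 4 mm above home (z of hub in the frame of flange_face between 0.004 and 0.042 m and horizontal distance between hub and flange_face below 0.004 m and angle between hub's own z axis and vertical below 0.12 rad), for 0.05 s.
2. the key is in the keyway and the hub sits flush on the flange (z of hub in the frame of flange_face below 0.002 m and horizontal distance between hub and flange_face below 0.004 m), for 0.2 s.
At the end, for the whole second after the job is handed in: The hub is on the post with its key in the keyway, its underside within 2 mm of the flange face, within 4 mm of the post axis, upright within 0.04 rad, released and at rest (all of step 2 and z of hub in the frame of flange_face above -0.003 m and angle between hub's own z axis and vertical below 0.04 rad and linear speed of hub below 0.02 m/s and angular speed of hub below 0.1 rad/s); the robot touches nothing.
It fails at once if the hub and the seat with its post press or knock on each other with more than 60 N (contact force between hub and seat above 60 N).
It fails at once if a bystander is moved more than 20 mm (distance of any of locknut, bolt, dowel, small_screwdriver, big_screwdriver, leg_a, leg_b, glue_bottle from where it was at the start of the episode above 0.02 m).
It also fails if it takes over 61 s, if anything falls off the work surface, if the arm or the gripper's body presses on something with over 40 N, if the wrist force passes 120 N, or if a joint passes its speed limit or range.

## Working session

There is one attempt and no reset: what is moved stays moved. The work goes in short steps, Python scripts to look and compute and a tool call to move; the robot and the scene stay as the last step left them, time stands still between calls to the robot, and variables do not carry over. Pictures are saved under pics/ and viewed, at most 10 in all, crops included, and the job is handed in when it is done.

Besides the shell and the picture viewer there is one more tool, called in YAML: its name, and indented under it one key for each argument. drive_tool: Moves the arm, as the interface text tells. Its arguments: {"type":"object","properties":{"targets":{"type":"array"},"newtons":{"type":"number"}},"required":["targets"]}

```bash
mkdir -p pics
cat > h.py <<'E'
import numpy as np, cv2
from plant import arm, snapshot, ticket, outline_of
def pts(s, mask=None, px=None):
    if px is None:
        v,u=np.nonzero(mask & (s["range_z"]>0)); z=s["range_z"][v,u]
    else:
        u,v,z=px
    K=np.array([[s["fx"],0,s["cx"]],[0,s["fy"],s["cy"]],[0,0,1.]])
    p=cv2.undistortPoints(np.stack([u,v],-1).astype(float).reshape(-1,1,2),K,np.array([s["k1"],0,0,0.])).reshape(-1,2)
    c=np.c_[p*np.asarray(z)[:,None],z]
    return (c-s["t"])@s["R"]
def proj(s,X):
    K=np.array([[s["fx"],0,s["cx"]],[0,s["fy"],s["cy"]],[0,0,1.]])
    return cv2.projectPoints(np.asarray(X,float).reshape(-1,3),cv2.Rodrigues(np.array(s["R"],float))[0],np.array(s["t"],float),K,np.array([s["k1"],0,0,0.]))[0].reshape(-1,2)
def save(s,n,box=None,f=1):
    im=s["pixels"][...,::-1]
    if box: im=im[box[1]:box[3],box[0]:box[2]]
    cv2.imwrite("pics/"+n+".png",cv2.resize(im,None,fx=f,fy=f,interpolation=cv2.INTER_CUBIC))
E
python3 - <<'E'
from h import *
S={n:snapshot(n) for n in("top","side","wrist")}
for n,s in S.items():
    print(n,s["fx"],s["k1"],"campos",(-np.array(s["R"]).T@s["t"]).round(3))
    for l in("hub","seat","post_top"):
        for d in outline_of(s,l)[:2]:
            P=pts(s,d["mask"]); print(n,l,round(d["p"],2),d["rect"],np.median(P,0).round(3),P.min(0).round(3),P.max(0).round(3))
im=np.hstack([S["top"]["pixels"],S["side"]["pixels"]])[...,::-1]
save(S["top"],"top",None,1.4)
np.save("/tmp/S.npy",S,allow_pickle=True)
E
```

```text
top 411.59222370927563 -0.06994070985246323 campos [ 0.446 -0.115  1.25 ]
top hub 0.94 [293.2, 190.7, 354.5, 249.1] [ 0.589 -0.247  0.02 ] [ 0.484 -0.359 -0.005] [ 0.661 -0.188  0.051]
top hub 0.19 [276.9, 223.0, 280.7, 229.6] [ 0.55  -0.133  0.011] [ 0.539 -0.145 -0.001] [ 0.56  -0.123  0.018]
top seat 0.66 [127.7, 167.6, 234.5, 272.3] [0.555 0.146 0.028] [ 0.407 -0.006 -0.005] [0.719 0.317 0.095]
top post_top 0.56 [132.9, 171.3, 237.1, 276.4] [0.555 0.144 0.028] [ 0.404 -0.006 -0.005] [0.721 0.311 0.095]
side 378.97393237911314 -0.0791859200946193 campos [0.344 0.704 0.862]
side hub 0.93 [268.9, 170.6, 324.9, 203.9] [ 0.588 -0.237  0.023] [ 0.488 -0.364 -0.003] [ 0.676 -0.184  0.05 ]
side seat 0.96 [199.3, 241.7, 323.6, 348.4] [0.55  0.174 0.028] [ 0.403 -0.025 -0.003] [0.734 0.316 0.096]
side post_top 0.74 [198.3, 245.6, 322.6, 347.5] [0.55  0.174 0.028] [ 0.403 -0.004  0.   ] [0.722 0.316 0.096]
wrist 328.87824903042093 -0.07192674414221323 campos [0.088 0.672 0.372]
wrist seat 0.6 [86.5, 407.1, 111.2, 417.9] [0.462 0.276 0.014] [ 0.452  0.266 -0.   ] [0.488 0.289 0.024]
wrist post_top 0.45 [85.8, 410.6, 110.7, 419.3] [0.462 0.276 0.014] [0.453 0.267 0.003] [0.482 0.289 0.024]
```

View pics/top.png

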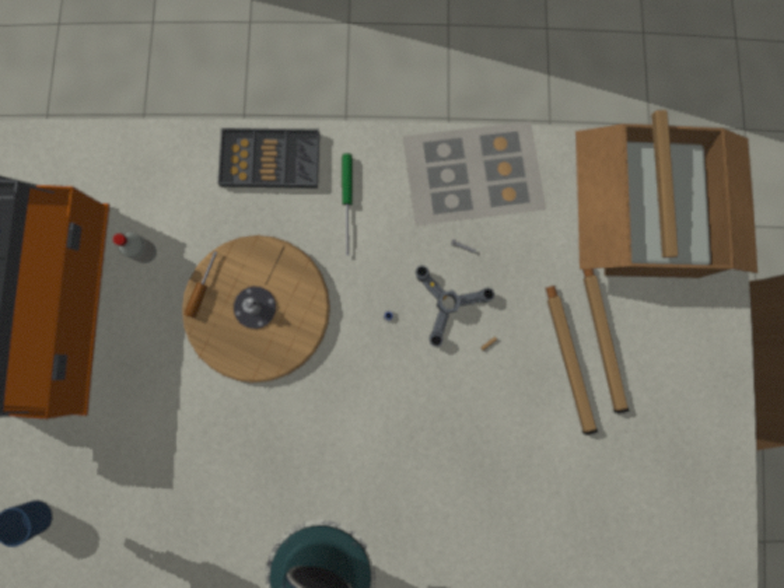

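The top view shows the seat at about (182,219) in raw pixels. The hub is at about (320,216), with the yellow-dot arm pointing up and left. Next I fit coarse poses.

Run:
```python
from h import *
S=np.load("/tmp/S.npy",allow_pickle=True).item()
for n in("top","side"):
    s=S[n]
    P=pts(s,outline_of(s,"hub")[0]["mask"])
    b=P[P[:,2]>.041]; c=np.median(b,0); print(n,"boss",len(b),c.round(4))
    q=P[(P[:,2]>.026)&(np.hypot(*(P[:,:2]-c[:2]).T)>.055)]
    a=np.degrees(np.arctan2(*(q[:,:2]-c[:2]).T[::-1]))
    print(np.histogram(a,24,(-180,180)))
    m=np.angle(np.exp(3j*np.radians(a)).mean(),deg=True)/3;print("arms",m,m+120,m-120)
    P=pts(s,outline_of(s,"seat")[0]["mask"])
    w=P[abs(P[:,2]-.028)<.006]; (x,y),r=cv2.minEnclosingCircle(w[:,:2].astype(np.float32));print("seat",x,y,r)
    b=P[(P[:,2]>.06)&(np.hypot(P[:,0]-x,P[:,1]-y)<.04)];print("post",np.median(b,0),len(b))
st=arm.read_state();from scipy.spatial.transform import Rotation as R
q=st["tcp_rot"];M=R.from_quat([q[1],q[2],q[3],q[0]]).as_matrix();print(M.round(3),st)
s=S["wrist"];print("cam in tool",M.T@(-np.array(s["R"]).T@s["t"]-st["ee_pos"]),(s["R"]@M).round(3))
```

```text
top boss 98 [ 0.5785 -0.258   0.0452]
(array([ 0,  0,  0,  0,  0,  0, 55, 26,  0,  0,  0,  0,  0,  0, 58, 20,  0,
        0,  0,  0,  0,  0, 48, 28]), array([-180., -165., -150., -135., -120., -105.,  -90.,  -75.,  -60.,
        -45.,  -30.,  -15.,    0.,   15.,   30.,   45.,   60.,   75.,
         90.,  105.,  120.,  135.,  150.,  165.,  180.]))
arms 42.09342605692259 162.0934260569226 -77.9065739430774
seat 0.5602211356163025 0.152968168258667 0.15948286652565002
post [0.55861623 0.15217099 0.077703  ] 93
side boss 71 [ 0.5803 -0.258   0.0459]
(array([ 0,  0,  0,  0,  0,  0, 27, 18,  0,  0,  0,  0,  0,  0, 34, 24,  0,
        0,  0,  0,  0,  0, 44, 12]), array([-180., -165., -150., -135., -120., -105.,  -90.,  -75.,  -60.,
        -45.,  -30.,  -15.,    0.,   15.,   30.,   45.,   60.,   75.,
         90.,  105.,  120.,  135.,  150.,  165.,  180.]))
arms 42.19657122743681 162.1965712274368 -77.8034287725632
seat 0.5637876391410828 0.1561891734600067 0.16071058809757233
post [0.5603124  0.16176402 0.07819787] 138
[[-0.969  0.248  0.   ]
 [ 0.248  0.969  0.   ]
 [-0.     0.    -1.   ]] {'time': 0.8, 'joint_pos': array([ 1.28308387e+00,  2.63857356e-01,  1.60397219e+00,  5.14405624e-07,
        1.27366993e+00, -3.68774377e-02]), 'joint_vel': array([-0.00057432, -0.00110647,  0.00083888, -0.0012418 , -0.00017194,
        0.00072789]), 'joint_torque': array([ 4.43761294e-06, -5.14990425e+01, -3.67689943e+01, -6.62338766e-05,
        5.65449682e-04,  9.30930725e-06]), 'ee_pos': array([0.16753592, 0.6538975 , 0.25032353]), 'tcp_rot': array([7.28515634e-06, 1.25089051e-01, 9.92145517e-01, 4.60156036e-05]), 'force': array([0.2357398 , 1.3218302 , 0.18249351]), 'moment': array([0.01964591, 0.0413197 , 0.0172475 ]), 'gripper_force': 0.0, 'gripper_width': 0.0854973251295751}
cam in tool [ 0.08119856 -0.00202786 -0.12160286] [[ 0.     1.     0.001]
 [-0.949  0.001 -0.315]
 [-0.315 -0.001  0.949]]
```

drive_tool:
  targets:
    - {"fingers":100,"offset":[20,-25,0],"rot":[0,0,0]}
    - {"fingers":100,"offset":[20,-25,0],"rot":[0,0,0]}
    - {"fingers":100,"offset":[20,-25,0],"rot":[0,0,0]}
    - {"fingers":100,"offset":[20,-25,0],"rot":[0,0,0]}
    - {"fingers":100,"offset":[20,-25,0],"rot":[0,0,0]}

```text
time: 1.22
ee_pos: [0.2681, 0.5277, 0.2503]
tcp_rot: [0.0, 0.125, 0.992, 0.0]
force: [0.3, 0.5, 0.1]
gripper_width: 0.0852
gripper_force: 0.0
```

drive_tool:
  targets:
    - {"fingers":100,"offset":[20,-25,0],"rot":[0,0,0]}
    - {"fingers":100,"offset":[20,-25,0],"rot":[0,0,0]}
    - {"fingers":100,"offset":[20,-25,0],"rot":[0,0,0]}
    - {"fingers":100,"offset":[20,-25,0],"rot":[0,0,0]}
    - {"fingers":100,"offset":[20,-25,0],"rot":[0,0,0]}

```text
time: 1.63
ee_pos: [0.3683, 0.4026, 0.2505]
tcp_rot: [0.0, 0.125, 0.992, 0.0]
force: [0.1, -0.3, 0.1]
gripper_width: 0.0852
gripper_force: 0.0
```

drive_tool:
  targets:
    - {"fingers":100,"offset":[20,-25,0],"rot":[0,0,0]}
    - {"fingers":100,"offset":[20,-25,0],"rot":[0,0,0]}
    - {"fingers":100,"offset":[20,-25,0],"rot":[0,0,0]}
    - {"fingers":100,"offset":[20,-25,0],"rot":[0,0,0]}
    - {"fingers":100,"offset":[20,-25,0],"rot":[0,0,0]}

```text
time: 2.05
ee_pos: [0.4683, 0.2776, 0.2506]
tcp_rot: [0.0, 0.125, 0.992, 0.0]
force: [0.5, 0.8, 0.5]
gripper_width: 0.0853
gripper_force: 0.0
```

drive_tool:
  targets:
    - {"fingers":100,"offset":[20,-25,-10],"rot":[0,0,0]}
    - {"fingers":100,"offset":[20,-25,-10],"rot":[0,0,0]}
    - {"fingers":100,"offset":[20,-25,-10],"rot":[0,0,0]}
    - {"fingers":100,"offset":[20,-25,-10],"rot":[0,0,0]}
    - {"fingers":100,"offset":[12,-25,0],"rot":[0,0,0]}

```text
time: 2.47
ee_pos: [0.5599, 0.1521, 0.2081]
tcp_rot: [-0.001, 0.125, 0.992, -0.0]
force: [0.3, -1.2, 0.3]
gripper_width: 0.0851
gripper_force: 0.0
```

Run:
```python
from h import *
s=snapshot("wrist");np.save("/tmp/w1.npy",s,allow_pickle=True);st=arm.read_state();print(st["ee_pos"],st["time"],st["joint_pos"])
print(proj(s,[[.56,.153,.079]]))
save(s,"w1",None,1.4)
```

```text
[0.56184363 0.14807446 0.20897103] 2.5167 [ 0.21709119  0.11793191  1.85439536 -0.00434994  1.1702144  -1.09907424]
[[284.15109203 204.89822221]]
```

View pics/w1.png

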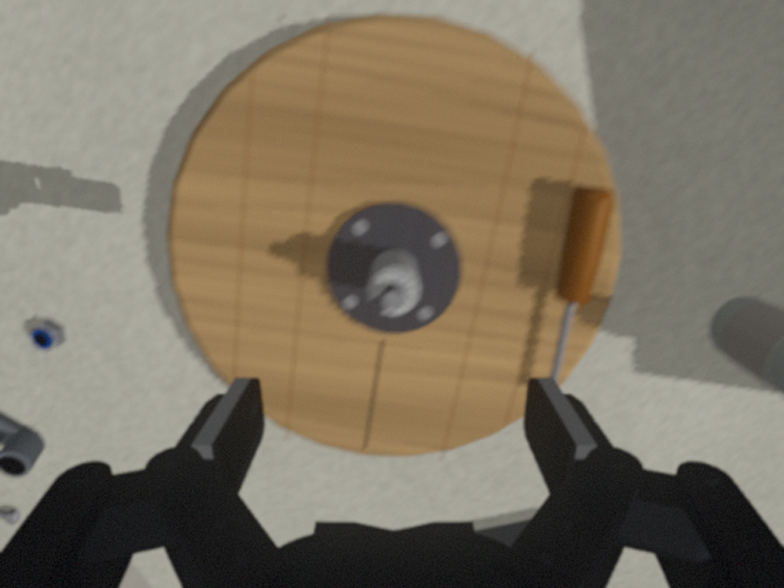

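The pencil line runs from (380,342) to (365,445), downward in the image. The post end is at about (398,290), with a dark notch to its left. I'll zoom in on a still picture.

Run:
```python
from h import *
s=snapshot("wrist");np.save("/tmp/w1.npy",s,allow_pickle=True);st=arm.read_state();print(st["ee_pos"],st["time"])
u,v=proj(s,[[.56,.153,.079]])[0]
x0,y0=int(u)-50,int(v)-40
print(x0,y0)
save(s,"w2",(x0,y0,x0+100,y0+75),8)
P=pts(s,np.ones(s["range_z"].shape,bool))
w=P[abs(P[:,2]-.028)<.004]; (x,y),r=cv2.minEnclosingCircle(w[:,:2].astype(np.float32));print("seat",x,y,r)
f=P[(abs(P[:,2]-.034)<.002)&(np.hypot(P[:,0]-x,P[:,1]-y)<.055)];print("fl",f.mean(0),len(f))
b=P[(abs(P[:,2]-.079)<.003)&(np.hypot(P[:,0]-x,P[:,1]-y)<.03)];(bx,by),br=cv2.minEnclosingCircle(b[:,:2].astype(np.float32));print("post",len(b),bx,by,br)
b=P[(P[:,2]>.088)&(np.hypot(P[:,0]-x,P[:,1]-y)<.03)];print("stud",b.mean(0),b.max(0),len(b))
# seat edge: color circle
L=pts(s,px=(np.array([380,365])/1.4,np.array([342,445])/1.4,np.array([.3,.3])));
c=-np.array(s["R"]).T@s["t"]; d=L-c; Q=c+d*((.028-c[2])/d[:,2])[:,None]; print("line",Q, np.degrees(np.arctan2(Q[1,1]-Q[0,1],Q[1,0]-Q[0,0])))
```

```text
[0.56092208 0.15039607 0.20956324] 2.5667
238 160
seat 0.6566787958145142 0.10278675705194473 0.31620025634765625
fl [nan nan nan] 0
post 0 0.0 0.0 0.0<stdin>:9: RuntimeWarning: Mean of empty slice.
  ret = um.true_divide(
<stdin>:11: RuntimeWarning: Mean of empty slice.
Traceback (most recent call last):
ValueError: zero-size array to reduction operation maximum which has no identity
```

View pics/w2.png

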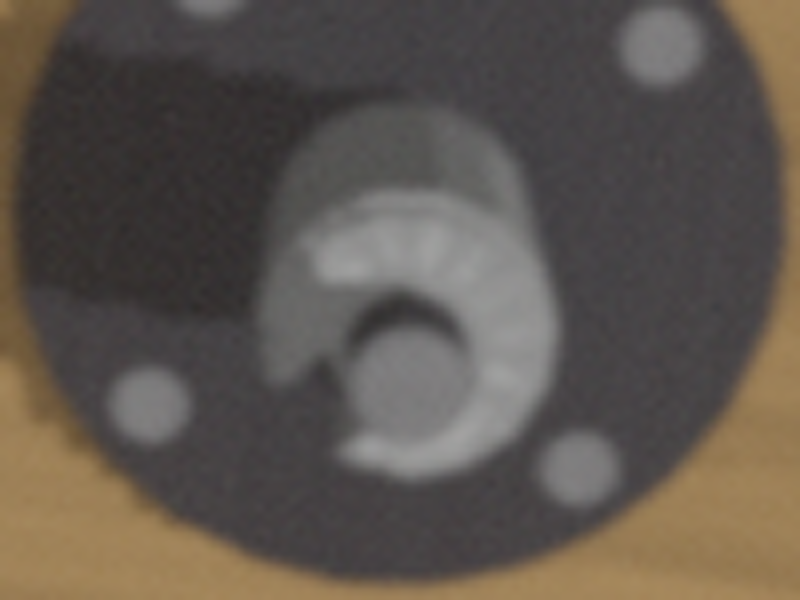

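The end face centre is near crop (413,335). The grey patch on its left is the stud's shadow. The true keyway is the dark notch between crop corners (278,385) and (338,458). I'll turn those corners into world coordinates by intersecting the rays with known planes.

```bash
cat >> h.py <<'E'
def onz(s,px,z):
    px=np.asarray(px,float).reshape(-1,2)
    d=pts(s,px=(px[:,0],px[:,1],np.ones(len(px)))); c=-np.array(s["R"]).T@s["t"]; d=d-c
    return c+d*((z-c[2])/d[:,2])[:,None]
def circ(P):
    A=np.c_[2*P[:,:2],np.ones(len(P))]; a=np.linalg.lstsq(A,(P[:,:2]**2).sum(1),rcond=None)[0]
    return a[:2],np.sqrt(a[2]+a[:2]@a[:2])
E
python3 - <<'E'
from h import *
s=np.load("/tmp/w1.npy",allow_pickle=True).item()
cr=lambda p:np.array(p,float)/8+[238,160]-0.5+1/16
print("depth", np.unique(s["range_z"]).round(3)[:5], s["range_z"].max())
ring=onz(s,cr([[558,335],[540,260],[525,425],[470,470],[413,480],[360,470],[262,340],[270,378]]),.0765)
c,r=circ(ring);print("rim",c,r)
fl=onz(s,cr([[22,150],[18,250],[50,360],[130,470],[250,550],[400,580],[600,540],[720,430],[775,300],[780,180]]),.034)
cf,rf=circ(fl);print("flange",cf,rf)
st=onz(s,cr([[408,382]]),.093);print("stud",st)
k=onz(s,cr([[274,385],[338,460]]),.0765)[:,:2]
for cc in(c,cf):
  print([np.degrees(np.arctan2(*(q-cc)[::-1])) for q in k], np.degrees(np.arctan2(*(k.mean(0)-cc)[::-1])))
L=onz(s,np.array([[380,342],[365,445]])/1.4,.028);print("line",L,np.degrees(np.arctan2(*(L[1]-L[0])[:2][::-1])))
E
```

```text
depth [0.    0.063 0.063 0.063 0.063] 0.45683548
rim [0.5618366  0.15273883] 0.015141977336871127
flange [0.56157713 0.15271065] 0.044975735259556004
stud [[0.56078111 0.15232494 0.093     ]]
[np.float64(-85.23945432472773), np.float64(-44.320494055175125)] -64.64265815352293
[np.float64(-84.23238518571715), np.float64(-43.56156726486745)] -63.64010840504896
line [[0.61592409 0.12188224 0.028     ]
 [0.6993437  0.08716022 0.028     ]] -22.598708020143217
```

drive_tool:
  targets:
    - {"fingers":100,"offset":[2,-34,0],"rot":[0,0,-1.2]}
    - {"fingers":100,"offset":[2,-34,0],"rot":[0,0,-1.2]}
    - {"fingers":100,"offset":[2,-34,0],"rot":[0,0,-1.2]}
    - {"fingers":100,"offset":[2,-34,0],"rot":[0,0,0]}
    - {"fingers":100,"offset":[2,-34,0],"rot":[0,0,0]}

```text
time: 2.98
ee_pos: [0.5694, -0.0168, 0.2108]
tcp_rot: [0.0, 0.156, 0.988, 0.0]
force: [0.6, -0.5, 0.6]
gripper_width: 0.0853
gripper_force: 0.0
```

drive_tool:
  targets:
    - {"fingers":100,"offset":[2,-34,0],"rot":[0,0,0]}
    - {"fingers":100,"offset":[2,-34,0],"rot":[0,0,0]}
    - {"fingers":100,"offset":[2,-34,0],"rot":[0,0,0]}
    - {"fingers":100,"offset":[2,-34,0],"rot":[0,0,0]}
    - {"fingers":100,"offset":[0,-34,-10],"rot":[0,0,0]}

```text
time: 3.4
ee_pos: [0.5793, -0.1875, 0.2031]
tcp_rot: [0.003, 0.156, 0.988, -0.0]
force: [1.2, 0.7, 0.4]
gripper_width: 0.0855
gripper_force: 0.0
```

drive_tool:
  targets:
    - {"fingers":100,"offset":[0,-34,-10],"rot":[0,0,0]}
    - {"fingers":100,"offset":[0,-31,-10],"rot":[0,0,0]}
    - {"fingers":100,"offset":[0,0,0],"rot":[0,0,0]}
    - {"fingers":100,"offset":[0,0,0],"rot":[0,0,0]}
    - {"fingers":100,"offset":[0,0,0],"rot":[0,0,0]}

```text
time: 3.82
ee_pos: [0.5776, -0.2503, 0.1804]
tcp_rot: [-0.0, 0.156, 0.988, 0.0]
force: [-0.0, 0.1, 0.1]
gripper_width: 0.0856
gripper_force: 0.0
```

Run:
```python
from h import *
s=snapshot("wrist");np.save("/tmp/w3.npy",s,allow_pickle=True);st=arm.read_state();print(st["ee_pos"],st["tcp_rot"],st["time"],st["joint_vel"].round(3))
print(proj(s,[[.579,-.258,.046]]))
save(s,"w3",None,1.42)
d=outline_of(s,"hub")[0];P=pts(s,d["mask"]);b=P[P[:,2]>.042];print(d["p"],len(P),len(b),np.median(b,0) if len(b) else 0)
```

```text
[ 0.57787484 -0.24992786  0.180768  ] [2.39264063e-04 1.55826358e-01 9.87784401e-01 2.56738490e-04] 3.8667 [ 0.012 -0.008 -0.    -0.004  0.    -0.001]
[[274.3371092 206.9387993]]
0.8 9088 1198 [ 0.58120017 -0.26077778  0.04513113]
```

View pics/w3.png

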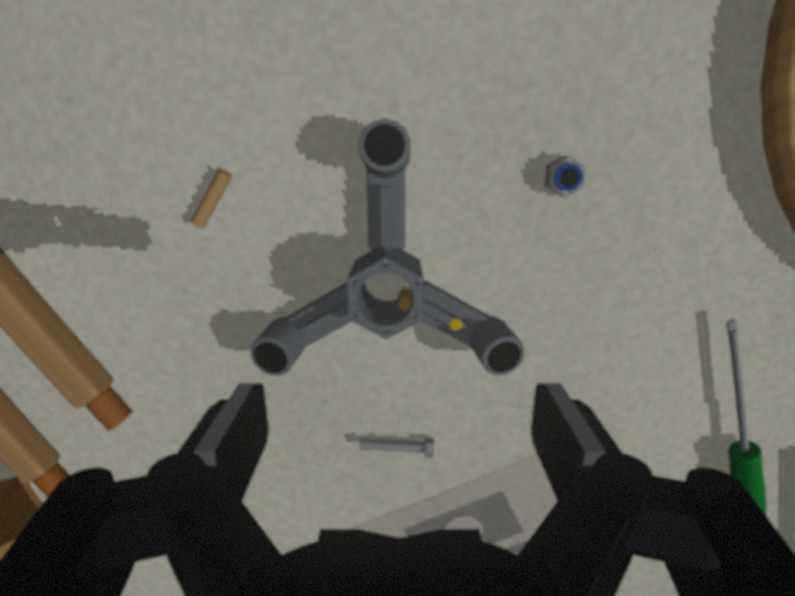

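The hub shows clearly, with socket tops at (385,145), (272,353) and (503,353), the boss centre at (386,298), and the yellow dot on the right arm.

Run:
```python
from h import *
s=np.load("/tmp/w3.npy",allow_pickle=True).item()
f=1.42
m=outline_of(snapshot("wrist"),"hub")[0]["mask"]; P=pts(s,m)
q=P[(P[:,2]>.024)]; print("max z sockets",np.percentile(q[np.hypot(q[:,0]-.58,q[:,1]+.26)>.06][:,2],[50,90,99]))
S=onz(s,np.array([[385,145],[272,353],[503,353]])/f,.037);c,r=circ(S)
print("center",c,r,np.degrees(np.arctan2(*(S[:,:2]-c).T[::-1])))
hx=onz(s,np.array([[350,278],[387,259],[423,275],[424,315],[387,337],[348,315]])/f,.046);c2,r2=circ(hx)
print("boss",c2,r2,np.degrees(np.arctan2(*(hx[:,:2]-c2).T[::-1])))
st=arm.read_state();print(st["ee_pos"],st["tcp_rot"])
```

```text
max z sockets [0.03278353 0.03511652 0.03622383]
center [ 0.57935544 -0.25999731] 0.08368095632681494 [162.27889229 -78.4520035   42.47405396]
boss [ 0.58131332 -0.26054422] 0.02449640236472805 [-138.9625197   161.08937159  106.44901257   47.18829896  -17.98400413
  -84.10593273]
[ 0.57805725 -0.24979717  0.18104074] [ 5.11904894e-04  1.55297704e-01  9.87867582e-01 -3.80784557e-05]
```

drive_tool:
  targets:
    - {"fingers":100,"offset":[2,-10,-10],"rot":[0,0,0]}
    - {"fingers":100,"offset":[0,0,-25],"rot":[0,0,0]}
    - {"fingers":100,"offset":[0,0,-25],"rot":[0,0,0]}
    - {"fingers":100,"offset":[0,0,-25],"rot":[0,0,0]}
    - {"fingers":100,"offset":[0,0,-20],"rot":[0,0,0]}

```text
time: 4.43
ee_pos: [0.5789, -0.2607, 0.0729]
tcp_rot: [-0.001, 0.156, 0.988, 0.0]
force: [-0.2, 0.1, -0.6]
gripper_width: 0.0853
gripper_force: 0.0
```

drive_tool:
  targets:
    - {"fingers":100,"offset":[0,0,-15],"rot":[0,0,0]}
    - {"fingers":100,"offset":[0,0,-15],"rot":[0,0,0]}
    - {"fingers":100,"offset":[0,0,-10],"rot":[0,0,0]}
    - {"fingers":100,"offset":[0,0,0],"rot":[0,0,0]}
    - {"fingers":100,"offset":[0,0,0],"rot":[0,0,0]}

```text
time: 4.85
ee_pos: [0.5792, -0.2609, 0.0346]
tcp_rot: [-0.001, 0.156, 0.988, 0.0]
force: [0.4, -0.4, 0.5]
gripper_width: 0.085
gripper_force: 0.0
```

drive_tool:
  targets:
    - {"fingers":40,"offset":[1,1,1],"rot":[0,0,0]}
    - {"fingers":30,"offset":[0,0,0],"rot":[0,0,0]}
    - {"fingers":20,"offset":[0,0,0],"rot":[0,0,0]}
    - {"fingers":20,"offset":[0,0,0],"rot":[0,0,0]}
    - {"fingers":20,"offset":[0,0,0],"rot":[0,0,0]}
  newtons: 60

```text
time: 5.27
ee_pos: [0.5817, -0.2605, 0.0379]
tcp_rot: [0.001, 0.156, 0.988, -0.0]
force: [0.8, 1.1, 4.6]
gripper_width: 0.0431
gripper_force: 64.7
```

drive_tool:
  targets:
    - {"fingers":20,"offset":[0,0,0],"rot":[0,0,0]}
    - {"fingers":20,"offset":[0,0,0],"rot":[0,0,0]}
    - {"fingers":20,"offset":[0,0,0],"rot":[0,0,0]}
    - {"fingers":20,"offset":[0,0,0],"rot":[0,0,0]}
    - {"fingers":20,"offset":[0,0,0],"rot":[0,0,0]}

```text
time: 5.68
ee_pos: [0.5816, -0.2605, 0.0379]
tcp_rot: [0.001, 0.156, 0.988, -0.0]
force: [-0.5, 1.3, 5.7]
gripper_width: 0.0431
gripper_force: 64.7
```

drive_tool:
  targets:
    - {"fingers":20,"offset":[0,0,10],"rot":[0,0,0]}
    - {"fingers":20,"offset":[0,0,25],"rot":[0,0,0]}
    - {"fingers":20,"offset":[0,0,30],"rot":[0,0,0]}
    - {"fingers":20,"offset":[0,0,30],"rot":[0,0,0]}
    - {"fingers":20,"offset":[0,0,30],"rot":[0,0,0]}

```text
time: 6.1
ee_pos: [0.5788, -0.2594, 0.1608]
tcp_rot: [-0.002, 0.156, 0.988, 0.001]
force: [0.5, -0.4, -5.9]
gripper_width: 0.0429
gripper_force: 63.3
```

drive_tool:
  targets:
    - {"fingers":20,"offset":[-1,20,0],"rot":[0,0,-5.3]}
    - {"fingers":20,"offset":[-1,20,0],"rot":[0,0,-5.3]}
    - {"fingers":20,"offset":[-1,20,0],"rot":[0,0,-5.3]}
    - {"fingers":20,"offset":[-1,20,0],"rot":[0,0,-5.3]}
    - {"fingers":20,"offset":[-1,20,0],"rot":[0,0,-5.3]}

```text
time: 6.52
ee_pos: [0.5738, -0.159, 0.1601]
tcp_rot: [-0.002, 0.381, 0.925, -0.0]
force: [-0.4, 0.4, -5.7]
gripper_width: 0.0435
gripper_force: 63.6
```

drive_tool:
  targets:
    - {"fingers":20,"offset":[-1,20,0],"rot":[0,0,-5.3]}
    - {"fingers":20,"offset":[-1,20,0],"rot":[0,0,-5.3]}
    - {"fingers":20,"offset":[-1,20,0],"rot":[0,0,-5.3]}
    - {"fingers":20,"offset":[-1,20,0],"rot":[0,0,-5.3]}
    - {"fingers":20,"offset":[-1,20,0],"rot":[0,0,-5.3]}

```text
time: 6.93
ee_pos: [0.5688, -0.0591, 0.16]
tcp_rot: [-0.001, 0.582, 0.813, -0.001]
force: [0.4, -0.3, -4.5]
gripper_width: 0.043
gripper_force: 63.7
```

drive_tool:
  targets:
    - {"fingers":20,"offset":[-1,20,0],"rot":[0,0,-5.3]}
    - {"fingers":20,"offset":[-1,20,0],"rot":[0,0,-5.3]}
    - {"fingers":20,"offset":[-1,20,0],"rot":[0,0,-5.3]}
    - {"fingers":20,"offset":[-1,20,0],"rot":[0,0,-5.3]}
    - {"fingers":20,"offset":[-1,20,0],"rot":[0,0,-5.3]}

```text
time: 7.35
ee_pos: [0.5638, 0.0407, 0.1601]
tcp_rot: [-0.001, 0.753, 0.658, -0.001]
force: [0.0, 0.2, -5.3]
gripper_width: 0.0431
gripper_force: 63.7
```

Run:
```python
from h import *
st=arm.read_state();print(st["ee_pos"],st["tcp_rot"],st["joint_pos"],st["force"],st["gripper_width"])
```

```text
[0.56379048 0.04067112 0.16010023] [-0.00092531  0.7531825   0.65780972 -0.00128295] [ 2.80684511e-02  1.33796433e-01  1.93246337e+00 -2.33191150e-04
  1.07848983e+00  1.63159087e-01] [ 1.40363808e-03  1.69499366e-01 -5.26598253e+00] 0.04309283710094728
```

Run:
```python
from h import *
s=snapshot("wrist");np.save("/tmp/w4.npy",s,allow_pickle=True);st=arm.read_state();print(st["ee_pos"],st["joint_vel"].round(3))
print(proj(s,[[.5615,.1527,.0765],[.5615,.1527,.034]]))
save(s,"w4",None,1.42)
```

```text
[0.56352451 0.04418394 0.16006567] [-0.033  0.002  0.001 -0.024  0.003 -0.286]
[[252.21211229  43.41061747]
 [257.47026076  53.22592417]]
```

View pics/w4.png

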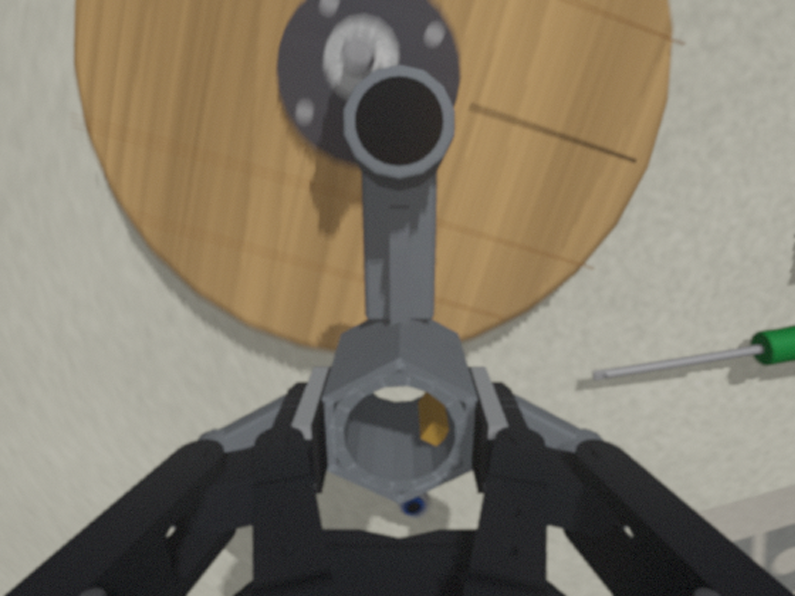

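The end-face ring is centred near (361,53), the hub's boss top near (399,433) and its socket top at (399,121). I'll get the TCP-to-hub offset and a second post estimate.

Run:
```python
from h import *
s=np.load("/tmp/w4.npy",allow_pickle=True).item(); f=1.42
st=arm.read_state()
c,r=circ(onz(s,np.array([[323,55],[400,55],[361,13],[361,97],[333,25],[389,25],[334,84]])/f,.0765));print("post rim",c,r)
c,r=circ(onz(s,np.array([[278,75],[283,40],[290,110],[320,148],[460,70],[455,35]])/f,.034));print("flange",c,r)
print("stud",onz(s,np.array([[358,53]])/f,.093))
L=onz(s,np.array([[472,105],[635,160]])/f,.028);print("line",np.degrees(np.arctan2(*(L[1]-L[0])[:2][::-1])))
u0=.16-.0379
h,r=circ(onz(s,np.array([[326,400],[400,367],[473,403],[472,460],[400,500],[328,465]])/f,u0+.046))
k=onz(s,np.array([[399,121]])/f,u0+.037)[0,:2]
print("boss",h,r,"socket",k,np.degrees(np.arctan2(*(k-h)[::-1])),np.hypot(*(k-h)))
h2,r2=circ(onz(s,np.array([[344,435],[454,435],[398,385],[398,490]])/f,u0+.046));print("bore",h2,r2)
e=st["ee_pos"];q=st["tcp_rot"];print("TCP",e,"yaw x",np.degrees(2*np.arctan2(q[2],q[1])))
P=pts(s,np.ones((420,560),bool))
b=P[(P[:,2]>.15)&(np.hypot(P[:,0]-h[0],P[:,1]-h[1])<.1)];print("z tops",np.percentile(b[:,2],[50,90,99]))
q=P[(abs(P[:,2]-u0-.037)<.004)&(np.hypot(P[:,0]-k[0],P[:,1]-k[1])<.02)];print(len(q),np.median(q,0))
```

```text
post rim [0.56317416 0.15486826] 0.015842657907481895
flange [0.56364439 0.15452057] 0.04470996358487098
stud [[0.56294433 0.15302086 0.093     ]]
line -24.127712059326605
boss [0.56292644 0.03862491] 0.023364410529325284 socket [0.57464864 0.1242207 ] 82.20195051548392 0.08639473508854734
bore [0.56287849 0.03741627] 0.017158561725343746
TCP [0.56352451 0.04418394 0.16006567] yaw x 82.03525203456329
z tops [0.20301817 0.22696486 0.23381332]
2718 [0.57363024 0.11904011 0.15647744]
```

drive_tool:
  targets:
    - {"fingers":20,"offset":[0,25,0],"rot":[0,0,-5.3]}
    - {"fingers":20,"offset":[0,25,0],"rot":[0,0,-5.3]}
    - {"fingers":20,"offset":[0,25,0],"rot":[0,0,-5.3]}
    - {"fingers":20,"offset":[0,25,0],"rot":[0,0,-5.3]}
    - {"fingers":20,"offset":[-1,11,0],"rot":[0,0,-5.3]}

```text
time: 7.82
ee_pos: [0.5632, 0.1532, 0.1603]
tcp_rot: [-0.001, 0.883, 0.468, -0.001]
force: [0.6, -0.5, -6.0]
gripper_width: 0.0428
gripper_force: 63.5
```

drive_tool:
  targets:
    - {"fingers":20,"offset":[0,0,0],"rot":[0,0,0]}
    - {"fingers":20,"offset":[0,0,0],"rot":[0,0,0]}
    - {"fingers":20,"offset":[0,0,0],"rot":[0,0,0]}
    - {"fingers":20,"offset":[0,0,0],"rot":[0,0,0]}
    - {"fingers":20,"offset":[0,0,0],"rot":[0,0,0]}

```text
time: 8.23
ee_pos: [0.5644, 0.1498, 0.161]
tcp_rot: [0.0, 0.883, 0.47, -0.0]
force: [-0.6, -0.0, -5.0]
gripper_width: 0.0428
gripper_force: 63.5
```

Run:
```python
from h import *
s=snapshot("wrist");np.save("/tmp/w5.npy",s,allow_pickle=True);st=arm.read_state();q=st["tcp_rot"];print(st["ee_pos"],st["joint_vel"].round(3),"yaw x",np.degrees(2*np.arctan2(q[2],q[1])),st["force"],st["moment"])
S=snapshot("side");T=snapshot("top")
for n,x in(("side",S),("top",T)): print(n,proj(x,[[.5625,.1535,.079]]))
u,v=proj(S,[[.5625,.1535,.12]])[0].astype(int)
a=cv2.resize(s["pixels"],(540,405),interpolation=3); b=cv2.resize(S["pixels"][v-40:v+41,u-26:u+26],(260,405),interpolation=3)
save({"pixels":np.hstack([a,b])},"w5")
```

```text
[0.56448479 0.14995446 0.16114953] [ 0.002 -0.001 -0.004  0.002 -0.002  0.005] yaw x 55.9966640765018 [ 0.34277433  0.3561566  -5.21099387] [ 0.09644075  0.01162582 -0.05257023]
side [[259.2147068  273.05344454]]
top [[177.7335502  217.07623974]]
```

View pics/w5.png

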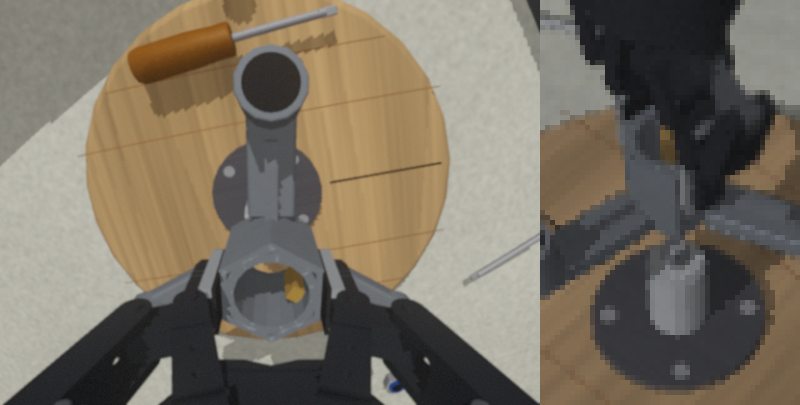

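Run:
```python
from h import *
s=np.load("/tmp/w5.npy",allow_pickle=True).item(); f=540/560
u0=.161-.0379
tx=np.array([np.cos(np.radians(56)),np.sin(np.radians(56))]);ty=np.array([np.cos(np.radians(-34)),np.sin(np.radians(-34))])
def show(n,p): print(n,p.round(4),"tool x,y rel TCP mm",(1e3*np.array([(p-[.5645,.14995])@tx,(p-[.5645,.14995])@ty])).round(1))
h2,r2=circ(onz(s,np.array([[231,292],[312,292],[271,263],[271,325]])/f,u0+.046));show("bore",h2);print(r2)
k=onz(s,np.array([[271,85]])/f,u0+.037)[0,:2];show("socket",k)
c,r=circ(onz(s,np.array([[213,190],[322,190],[220,165],[316,165],[245,146],[305,150],[220,215],[316,215]])/f,.034));show("flange",c);print(r)
for p in([.5617,.1527],[.5634,.1547]):show("post est",np.array(p))
L=onz(s,np.array([[331,182],[440,163]])/f,.028);print("line",np.degrees(np.arctan2(*(L[1]-L[0])[:2][::-1])))
```

```text
bore [0.564  0.1484] tool x,y rel TCP mm [-1.5  0.4]
0.01649662325943366
socket [0.6111 0.2187] tool x,y rel TCP mm [83.   0.2]
flange [0.5639 0.153 ] tool x,y rel TCP mm [ 2.2 -2.2]
0.044947049304048116
post est [0.5617 0.1527] tool x,y rel TCP mm [ 0.7 -3.9]
post est [0.5634 0.1547] tool x,y rel TCP mm [ 3.3 -3.6]
line -23.566075389213847
```

drive_tool:
  targets:
    - {"fingers":20,"offset":[-1.2,4.2,0],"rot":[0,0,0]}
    - {"fingers":20,"offset":[0,0,-10],"rot":[0,0,0]}
    - {"fingers":20,"offset":[0,0,-10],"rot":[0,0,0]}
    - {"fingers":20,"offset":[0,0,-10],"rot":[0,0,0]}
    - {"fingers":20,"offset":[0,0,-5],"rot":[0,0,0]}

```text
time: 8.8
ee_pos: [0.5616, 0.1547, 0.1234]
tcp_rot: [-0.0, 0.883, 0.47, -0.002]
force: [0.4, -0.1, -6.0]
gripper_width: 0.0429
gripper_force: 63.5
```

drive_tool:
  targets:
    - {"fingers":20,"offset":[0,0,-2],"rot":[0,0,0]}
    - {"fingers":20,"offset":[0,0,-2],"rot":[0,0,0]}
    - {"fingers":20,"offset":[0,0,0],"rot":[0,0,0]}
    - {"fingers":20,"offset":[0,0,0],"rot":[0,0,0]}
    - {"fingers":20,"offset":[0,0,0],"rot":[0,0,0]}

```text
time: 9.22
ee_pos: [0.5638, 0.1552, 0.1229]
tcp_rot: [0.0, 0.883, 0.47, 0.001]
force: [0.1, -0.4, -5.2]
gripper_width: 0.0428
gripper_force: 63.5
```

drive_tool:
  targets:
    - {"fingers":20,"offset":[-0.5,-0.8,-2],"rot":[0,0,0]}
    - {"fingers":20,"offset":[0,0,-2],"rot":[0,0,0]}
    - {"fingers":20,"offset":[0,0,-2],"rot":[0,0,0]}
    - {"fingers":20,"offset":[0,0,-2],"rot":[0,0,0]}
    - {"fingers":20,"offset":[0,0,0],"rot":[0,0,0]}

```text
time: 9.63
ee_pos: [0.5623, 0.1542, 0.1136]
tcp_rot: [-0.0, 0.883, 0.47, -0.001]
force: [0.1, -0.5, -5.9]
gripper_width: 0.0428
gripper_force: 63.5
```

drive_tool:
  targets:
    - {"fingers":20,"offset":[0,0,-2],"rot":[0,0,0]}
    - {"fingers":20,"offset":[0,0,-1.5],"rot":[0,0,0]}
    - {"fingers":20,"offset":[0,0,-1.5],"rot":[0,0,0]}
    - {"fingers":20,"offset":[0,0,-1],"rot":[0,0,0]}
    - {"fingers":20,"offset":[0,0,0],"rot":[0,0,0]}

```text
time: 10.05
ee_pos: [0.5626, 0.1542, 0.1079]
tcp_rot: [-0.0, 0.883, 0.47, -0.0]
force: [0.3, 0.6, -5.2]
gripper_width: 0.043
gripper_force: 63.5
```

drive_tool:
  targets:
    - {"fingers":20,"offset":[0,0,-1],"rot":[0,0,0]}
    - {"fingers":20,"offset":[0,0,-1],"rot":[0,0,0]}
    - {"fingers":20,"offset":[0,0,-1],"rot":[0,0,0]}
    - {"fingers":20,"offset":[0,0,-1],"rot":[0,0,0]}
    - {"fingers":20,"offset":[0,0,0],"rot":[0,0,0]}

```text
time: 10.47
ee_pos: [0.5626, 0.1542, 0.104]
tcp_rot: [-0.0, 0.883, 0.47, -0.0]
force: [-0.1, -0.4, -4.6]
gripper_width: 0.0427
gripper_force: 63.4
```

drive_tool:
  targets:
    - {"fingers":20,"offset":[0,0,-0.7],"rot":[0,0,0]}
    - {"fingers":20,"offset":[0,0,-0.7],"rot":[0,0,0]}
    - {"fingers":20,"offset":[0,0,-0.7],"rot":[0,0,0]}
    - {"fingers":20,"offset":[0,0,0],"rot":[0,0,0]}
    - {"fingers":20,"offset":[0,0,0],"rot":[0,0,0]}

```text
time: 10.88
ee_pos: [0.5628, 0.1543, 0.1021]
tcp_rot: [-0.0, 0.883, 0.47, -0.0]
force: [-0.5, 0.5, -5.1]
gripper_width: 0.043
gripper_force: 63.5
```

drive_tool:
  targets:
    - {"fingers":20,"offset":[0,0,-0.7],"rot":[0,0,0]}
    - {"fingers":20,"offset":[0,0,-0.7],"rot":[0,0,0]}
    - {"fingers":20,"offset":[0,0,0],"rot":[0,0,0]}
    - {"fingers":20,"offset":[0,0,0],"rot":[0,0,0]}
    - {"fingers":20,"offset":[0,0,0],"rot":[0,0,0]}

```text
time: 11.3
ee_pos: [0.5628, 0.1543, 0.1008]
tcp_rot: [-0.0, 0.883, 0.47, 0.0]
force: [-0.3, -0.0, -5.2]
gripper_width: 0.0433
gripper_force: 63.5
```

drive_tool:
  targets:
    - {"fingers":20,"offset":[0,0,-0.7],"rot":[0,0,0]}
    - {"fingers":20,"offset":[0,0,-0.7],"rot":[0,0,0]}
    - {"fingers":20,"offset":[0,0,-0.6],"rot":[0,0,0]}
    - {"fingers":20,"offset":[0,0,0],"rot":[0,0,0]}
    - {"fingers":20,"offset":[0,0,0],"rot":[0,0,0]}

```text
time: 11.72
ee_pos: [0.5627, 0.1543, 0.0986]
tcp_rot: [-0.0, 0.883, 0.47, -0.0]
force: [0.6, 1.1, -5.0]
gripper_width: 0.0429
gripper_force: 63.5
```

drive_tool:
  targets:
    - {"fingers":20,"offset":[0,0,-0.7],"rot":[0,0,0]}
    - {"fingers":20,"offset":[0,0,-0.7],"rot":[0,0,0]}
    - {"fingers":20,"offset":[0,0,-0.6],"rot":[0,0,0]}
    - {"fingers":20,"offset":[0,0,0],"rot":[0,0,0]}
    - {"fingers":20,"offset":[0,0,0],"rot":[0,0,0]}

```text
time: 12.13
ee_pos: [0.5627, 0.1543, 0.0967]
tcp_rot: [-0.0, 0.883, 0.47, -0.0]
force: [0.2, 0.4, -4.9]
gripper_width: 0.0429
gripper_force: 63.5
```

drive_tool:
  targets:
    - {"fingers":20,"offset":[0,0,-1],"rot":[0,0,0]}
    - {"fingers":20,"offset":[0,0,-1],"rot":[0,0,0]}
    - {"fingers":20,"offset":[0,0,-1],"rot":[0,0,0]}
    - {"fingers":20,"offset":[0,0,-1],"rot":[0,0,0]}
    - {"fingers":20,"offset":[0,0,-1],"rot":[0,0,0]}

```text
time: 12.55
ee_pos: [0.5628, 0.1543, 0.0916]
tcp_rot: [-0.0, 0.883, 0.47, -0.0]
force: [0.5, 0.9, -5.0]
gripper_width: 0.0431
gripper_force: 63.5
```

drive_tool:
  targets:
    - {"fingers":20,"offset":[0,0,-1],"rot":[0,0,0]}
    - {"fingers":20,"offset":[0,0,-1],"rot":[0,0,0]}
    - {"fingers":20,"offset":[0,0,-1],"rot":[0,0,0]}
    - {"fingers":20,"offset":[0,0,-1],"rot":[0,0,0]}
    - {"fingers":20,"offset":[0,0,-1],"rot":[0,0,0]}

```text
time: 12.97
ee_pos: [0.5628, 0.1543, 0.0867]
tcp_rot: [0.0, 0.883, 0.47, -0.0]
force: [1.0, -0.9, -4.7]
gripper_width: 0.0429
gripper_force: 63.5
```

Sliding freely. I'll continue to just above home.

drive_tool:
  targets:
    - {"fingers":20,"offset":[0,0,-1],"rot":[0,0,0]}
    - {"fingers":20,"offset":[0,0,-1],"rot":[0,0,0]}
    - {"fingers":20,"offset":[0,0,-1],"rot":[0,0,0]}
    - {"fingers":20,"offset":[0,0,-1],"rot":[0,0,0]}
    - {"fingers":20,"offset":[0,0,-1],"rot":[0,0,0]}

```text
time: 13.38
ee_pos: [0.5628, 0.1543, 0.0817]
tcp_rot: [0.0, 0.883, 0.47, 0.0]
force: [-0.3, 0.7, -5.4]
gripper_width: 0.043
gripper_force: 63.5
```

drive_tool:
  targets:
    - {"fingers":20,"offset":[0,0,-1],"rot":[0,0,0]}
    - {"fingers":20,"offset":[0,0,-1],"rot":[0,0,0]}
    - {"fingers":20,"offset":[0,0,-1],"rot":[0,0,0]}
    - {"fingers":20,"offset":[0,0,-1],"rot":[0,0,0]}
    - {"fingers":20,"offset":[0,0,-1],"rot":[0,0,0]}

```text
time: 13.8
ee_pos: [0.5628, 0.1543, 0.0767]
tcp_rot: [0.0, 0.883, 0.47, 0.0]
force: [0.6, -0.1, -5.3]
gripper_width: 0.043
gripper_force: 63.5
```

drive_tool:
  targets:
    - {"fingers":20,"offset":[0,0,-0.5],"rot":[0,0,0]}
    - {"fingers":20,"offset":[0,0,-0.5],"rot":[0,0,0]}
    - {"fingers":20,"offset":[0,0,-0.5],"rot":[0,0,0]}
    - {"fingers":20,"offset":[0,0,0],"rot":[0,0,0]}
    - {"fingers":20,"offset":[0,0,0],"rot":[0,0,0]}

```text
time: 14.22
ee_pos: [0.5628, 0.1543, 0.0753]
tcp_rot: [-0.0, 0.883, 0.47, -0.0]
force: [0.4, 0.1, -5.2]
gripper_width: 0.0427
gripper_force: 63.5
```

drive_tool:
  targets:
    - {"fingers":20,"offset":[0,0,-0.5],"rot":[0,0,0]}
    - {"fingers":20,"offset":[0,0,-0.5],"rot":[0,0,0]}
    - {"fingers":20,"offset":[0,0,-0.5],"rot":[0,0,0]}
    - {"fingers":20,"offset":[0,0,-0.5],"rot":[0,0,0]}
    - {"fingers":20,"offset":[0,0,0],"rot":[0,0,0]}

```text
time: 14.63
ee_pos: [0.5627, 0.1542, 0.0731]
tcp_rot: [-0.0, 0.883, 0.47, -0.0]
force: [-0.6, -0.5, -4.7]
gripper_width: 0.043
gripper_force: 63.5
```

drive_tool:
  targets:
    - {"fingers":20,"offset":[0,0,-0.5],"rot":[0,0,0]}
    - {"fingers":20,"offset":[0,0,-0.5],"rot":[0,0,0]}
    - {"fingers":20,"offset":[0,0,0],"rot":[0,0,0]}
    - {"fingers":20,"offset":[0,0,0],"rot":[0,0,0]}
    - {"fingers":20,"offset":[0,0,0],"rot":[0,0,0]}

```text
time: 15.05
ee_pos: [0.5628, 0.1543, 0.0723]
tcp_rot: [-0.0, 0.883, 0.47, -0.0]
force: [-0.3, -0.8, -4.6]
gripper_width: 0.043
gripper_force: 63.5
```

drive_tool:
  targets:
    - {"fingers":20,"offset":[0,0,-0.5],"rot":[0,0,0]}
    - {"fingers":20,"offset":[0,0,-0.5],"rot":[0,0,0]}
    - {"fingers":20,"offset":[0,0,0],"rot":[0,0,0]}
    - {"fingers":20,"offset":[0,0,0],"rot":[0,0,0]}
    - {"fingers":20,"offset":[0,0,0],"rot":[0,0,0]}

```text
time: 15.47
ee_pos: [0.563, 0.1543, 0.0719]
tcp_rot: [0.0, 0.883, 0.47, 0.0]
force: [-1.6, 0.4, 1.3]
gripper_width: 0.0429
gripper_force: 64.3
```

drive_tool:
  targets:
    - {"fingers":20,"offset":[0,0,-0.5],"rot":[0,0,0]}
    - {"fingers":20,"offset":[0,0,-0.5],"rot":[0,0,0]}
    - {"fingers":20,"offset":[0,0,0],"rot":[0,0,0]}
    - {"fingers":20,"offset":[0,0,0],"rot":[0,0,0]}
    - {"fingers":20,"offset":[0,0,0],"rot":[0,0,0]}

```text
time: 15.88
ee_pos: [0.563, 0.1544, 0.0718]
tcp_rot: [0.0, 0.883, 0.47, 0.0]
force: [-4.9, 0.0, 8.5]
gripper_width: 0.043
gripper_force: 65.1
```

Contact came at the predicted home height (TCP z 0.0718). Next I ease the push, open and retreat straight up.

drive_tool:
  targets:
    - {"fingers":20,"offset":[0,0,0.8],"rot":[0,0,0]}
    - {"fingers":20,"offset":[0,0,0],"rot":[0,0,0]}
    - {"fingers":60,"offset":[0,0,0],"rot":[0,0,0]}
    - {"fingers":80,"offset":[0,0,0],"rot":[0,0,0]}
    - {"fingers":100,"offset":[0,0,0],"rot":[0,0,0]}

```text
time: 16.3
ee_pos: [0.5635, 0.1544, 0.0711]
tcp_rot: [0.0, 0.883, 0.47, 0.001]
force: [-1.0, -0.8, 0.0]
gripper_width: 0.0734
gripper_force: 0.0
```

drive_tool:
  targets:
    - {"fingers":100,"offset":[0,0,0],"rot":[0,0,0]}
    - {"fingers":100,"offset":[0,0,0],"rot":[0,0,0]}
    - {"fingers":100,"offset":[0,0,2],"rot":[0,0,0]}
    - {"fingers":100,"offset":[0,0,5],"rot":[0,0,0]}
    - {"fingers":100,"offset":[0,0,15],"rot":[0,0,0]}

```text
time: 16.72
ee_pos: [0.561, 0.1538, 0.0913]
tcp_rot: [-0.001, 0.883, 0.47, -0.002]
force: [0.0, 0.1, -0.3]
gripper_width: 0.0851
gripper_force: 0.0
```

drive_tool:
  targets:
    - {"fingers":100,"offset":[0,0,20],"rot":[0,0,0]}
    - {"fingers":100,"offset":[0,0,25],"rot":[0,0,0]}
    - {"fingers":100,"offset":[0,0,25],"rot":[0,0,0]}
    - {"fingers":100,"offset":[0,0,25],"rot":[0,0,0]}
    - {"fingers":100,"offset":[0,0,20],"rot":[0,0,0]}

```text
time: 17.13
ee_pos: [0.5635, 0.1544, 0.2109]
tcp_rot: [0.0, 0.883, 0.47, 0.001]
force: [-0.0, 1.4, 0.8]
gripper_width: 0.0855
gripper_force: 0.0
```

drive_tool:
  targets:
    - {"fingers":100,"offset":[0,0,0],"rot":[0,0,0]}
    - {"fingers":100,"offset":[0,0,0],"rot":[0,0,0]}
    - {"fingers":100,"offset":[0,0,0],"rot":[0,0,0]}
    - {"fingers":100,"offset":[0,0,0],"rot":[0,0,0]}
    - {"fingers":100,"offset":[0,0,0],"rot":[0,0,0]}

```text
time: 17.55
ee_pos: [0.5617, 0.154, 0.2061]
tcp_rot: [-0.0, 0.883, 0.47, -0.002]
force: [0.2, 1.0, -0.4]
gripper_width: 0.0852
gripper_force: 0.0
```

Run:
```python
from h import *
s=snapshot("wrist");save(s,"w6",None,1.42)
P=pts(s,outline_of(s,"hub")[0]["mask"])
d=np.hypot(P[:,0]-.5625,P[:,1]-.1540)
b=P[(d<.03)&(P[:,2]>.07)&(P[:,2]<.1)];print(np.percentile(b[:,2],[50,90,98]),"expect boss top .080")
q=P[(d>.064)&(d<.105)];print(np.percentile(q[:,2],[90,98]),"expect .071")
```

```text
[0.07894079 0.07992137 0.08047233] expect boss top .080
[0.06879429 0.06979331] expect .071
```

View pics/w6.png

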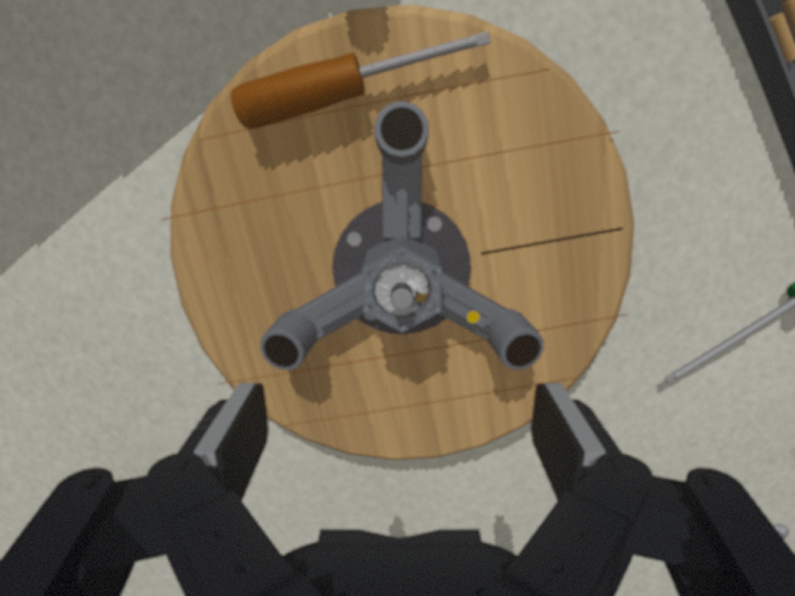

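The hub sits flush on the flange at (402,290), with the key in the keyway at (421,297). The gripper is clear and the screwdriver hasn't moved.

```bash
python3 -c "
from plant import ticket
print(ticket.sign_off())"
```

```text
the job is handed in; nothing more can be done
None
```

The hub is home on the flange with its key in the keyway, released and at rest; the job was handed in at about 17.6 s, and sign-off returned no verdict.

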